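Turn a circuit board over in its carrier

ROBOT

A 7-joint arm with a two-finger parallel gripper is mounted at the origin on a cart in front of the work surface, level with it; the furniture and walls round the work are solid. World frame = base frame: x ahead of the robot, y to its left, z up, the work surface at z = 0. Lengths are in mm, angles in rad, forces in N, time in s.
With the tool pointing down it reaches from about 425 to 875 mm from the base axis. Payload 4.7 kg.
Tool frame: the origin (TCP) lies on the centre line of the jaws, within the pads' length; the fingertips stand 14 mm ahead of it and the grasp point (between the pads) lies 5 mm behind it; z points along the fingers, y is the line along which they close (so a half turn about z gives the same grasp; the last joint's range is limited). The gripper opens to 87 mm and grips with 3 to 60 N. Pads are 19 mm wide; open, the fingers measure 117 mm over their backs; the gripper's body (75 mm by 190 mm) begins 51 mm behind the grasp point.
Start: joints at [-1.098, 0.321, -0.07, 1.45, 0.023, 1.371, -0.057], TCP at [287.895, 582.787, 236.587] pointing down, gripper open.
Joint ranges: [-2.86, 2.86], [-0.3, 2.09], [-1.38, 1.24], [0.06, 2.45], [-1.56, 4.7], [0.09, 2.05], [-2.69, 2.69]. Speed limits (rad/s): [2.57, 2.57, 3.14, 3.14, 3.14, 3.14, 3.14].

INTERFACE

Orientations are given as a rotation vector (axis times angle).
In Python, from station import robot gives the robot as it stands. The module is installed in compiled form; this text tells all that it offers. Calls block until the motion is done:
- robot.move_ptp(position, orientation): joint-space move of the TCP to a pose.
- robot.line_to(position, ori=None, speed=150, contact_N=None): straight line of the TCP; ori=None keeps the orientation; speed is the mean speed in mm/s. With contact_N (N) it stops when the force on the tool has changed by that much, and returns True; else False.
- robot.movej(angles): joint-space move.
- robot.set_gripper(opening, grip_force=None): opening from 0.0 (shut) to 1.0 (fully open); grip_force is the grip in N (None keeps the last); returns when the fingers have stopped.
- robot.sleep(seconds).
- robot.inverse_kinematics(position, orientation): joint angles nearest the present ones, or None.
- robot.state(): the state.
- robot.get_image(name): name is "side" or "top" or "wrist"; returns a dict with "img" (400x640x3 uint8, red, green, blue), "fx", "fy", "cx", "cy" (pixels), "distortion" ([k1, k2, p1, p2, k3] as OpenCV has them; the pictures are not rectified), "world_to_cam" (4x4, takes a point from world to camera coordinates); the wrist camera has in their place "mount" (4x4, takes a point from camera to tool coordinates, whose origin is the TCP and whose axes are the flange's). Camera axes: x right, y down, z forward; pixel columns grow to the right and rows downward; lengths in mm; the calibration is good to about 2 mm. A picture is of the moment at which its call begins: read the wrist's pose just before it. There is no depth.
A pose or a line that the arm cannot do raises robot.PlanningError and nothing moves.
- robot.job_done(): hands the job in; it is judged then, once.
The state is a dict: "time": time; "joints": joint angles; "joint_vel": joint speeds; "joint_torque": joint torques, N m; "tool_pos": TCP position; "eef_rot": TCP orientation; "wrist_force": force on the tool from outside, world axes, zero at the start; "moment": the same for the moment, N m; "grip_width": opening from 0.0 (shut) to 1.0 (fully open); "grip_force": force on a finger pad.
Only numpy, scipy, OpenCV 4.12 (cv2) and the standard library are available. Lean on these libraries where they do the work, as an engineer would, in place of code of your own. Each camera call takes 0.05 s, during which the arm holds its last target. There are 200 camera calls.

TASK

The circuit board lies in a carrier made of a tray and a loose lid that nothing holds together, leaning in one stand with the lid outward. Pinch lid and tray together, lift the carrier, turn it over and lean it in the empty stand with the lid against the backrest; only then lift the tray off by its tab, so that the board stays lying in the lid with its underside outward, and lean the empty tray, tab up, in the stand the carrier came from (either face outward). Work gently, leave both sitting fully down on their ledges and against the backrests, do not touch the board with the fingers and leave the things around alone.

Things in the scene. Friction and masses are not known exactly. Their poses are not given: they have to be found in the camera images.
- board_tray: Grey tray, the carrier half with a tab: 126 (x) x 139 (y) mm, 21 mm deep outside, floor 3, walls 4 mm, 140 g. Origin: centre of the floor's outer face; z from floor to open side, x to the tabbed edge. At the start it leans in stand_a, floor on the backrest, tab up, board and lid on it. Closed carrier: block 126 x 139 x 44 mm (z 0 to 44 mm here), rim on rim; only a pinch over both outer faces holds it.
- lid: Grey lid without tab: 126 (x) x 139 (y) mm, 23 mm deep outside, floor 3, walls 4 mm, 140 g. Origin: centre of its floor's outer face; z points OUT of that face, away from its open side (rim at z = -23 mm). Closed: axes like the tray's, origin at z = 44 mm in the tray's frame. Rails inside carry the board's edges once turned over.
- board: Green circuit board 112 x 125 x 37 mm, 160 g, white parts on top, two black blocks 22 mm high beneath; loose in the carrier, 3 mm play. Origin: centre of its underside; z out of its top. Closed: axes like the tray's, origin at z = 3 mm there. Its edges lie within the lid's walls; only the blocks reach 18 mm into the tray, 10 mm clear of its walls: draw the tray over 25 mm straight outward.
- stand_a_seat (a point): Stand with the carrier at the start: fixed, aluminium, 150 mm wide; backrest leans 35 degrees from vertical, ledge square to it. Point: middle of their corner, 16 mm above the bench. x up along the backrest (75 mm long), y along the corner, z out of the backrest along the ledge (53 mm deep, falling to the backrest: things lean back). Seated carrier: centre x = 63 mm, inner face z = 0.
- stand_b_seat (a point): The empty stand, fixed, identical; same point and axes. The top 50 mm of a seated carrier stand above the backrest, with free space behind for a finger.
- tray_rim (a point): Centre of the tray's open rim, 21 mm along z from the tray's origin.
- lid_rim (a point): Centre of the lid's open rim, 23 mm along -z from the lid's origin; closed, the two rim points coincide.
- tray_mid (a point): Centre of the tray's outline at half its depth (z = 10.5 mm).
- tray_tab (a point): Centre of the tray's tab (x = 81, y = 54, z = 5 mm in the tray's frame): a flat tongue in line with the floor, on the +x edge near its +y corner, 24 mm wide (y 42 to 66 mm), 10 mm thick (z 0 to 10 mm), standing out 31 mm (x 63 to 94 mm); the rest of that edge is free for the pinch.
- stand_a: The first stand as a whole: origin under its middle on the bench, 110 x 150 mm foot, about 80 mm high; it opens towards its -x. Does not move.
- stand_b: The empty stand as a whole; same as the first.
- tape: Bystander: roll of masking tape, 100 mm across, 24 mm high; origin at the centre of its underside. Leave it where it is.
- flux: Bystander: small brown bottle with black cap, 32 x 31 x 58 mm; origin at the centre of its underside. Leave it where it is.
- solder: Bystander: reel of solder, 61 mm across, 38 mm high; origin at the centre of its underside. Leave it where it is.
- cutters2: Bystander: side cutters lying flat, 51 x 113 x 11 mm, along y; origin at the centre of its underside. Leave it where it is.
- driver: Bystander: screwdriver lying, 24 x 176 x 24 mm, along y; origin at the centre of its underside. Leave it where it is.

How it is judged:
By the outcome, as a careful person would: the job done as asked, in the order asked, and still so for the second after the job is handed in, with the robot touching nothing.
It also fails if it takes over 61 s, if anything falls off the work surface, if the arm or the gripper's body presses on something with over 40 N, if the wrist force passes 120 N, or if a joint passes its speed limit or range.

## Working session

There is one attempt and no reset: what is moved stays moved. The work goes in short steps, each a Python script; the robot and the scene stay as the last script left them, time stands still between calls to the robot, and variables do not carry over. Pictures are saved under pics/ and viewed, at most 10 in all, crops included, and the job is handed in when it is done.

```bash
mkdir -p pics
python3 - <<'E'
from station import robot
import cv2,pickle
d={}
for n in("side","top","wrist"):
    d[n]=robot.get_image(n); cv2.imwrite(f"pics/{n}0.png",d[n]["img"][:,:,::-1])
    print(n,{k:(v.tolist() if hasattr(v,'tolist') else v) for k,v in d[n].items() if k!="img"})
pickle.dump(d,open("im0.pkl","wb"))
s=robot.state();print(s)
E
```

```text
side {'fx': 422.2079797535373, 'fy': 422.2079797535373, 'cx': 312.8559157377086, 'cy': 199.0604807182892, 'distortion': [-0.007394936749942414, 0.0, 0.0, 0.0, 0.0], 'world_to_cam': [[0.9608402848923591, -0.27676558217458735, -0.01366599617781518, -510.71698660052425], [-0.14921581420993066, -0.4752123472776573, -0.8671262109892232, 166.19897461242556], [0.2334964404817293, 0.8352089783511792, -0.49790096883209745, 1401.2175373799132], [0.0, 0.0, 0.0, 1.0]]}
top {'fx': 485.4287529884573, 'fy': 485.4287529884573, 'cx': 328.57169085354815, 'cy': 197.16890872426276, 'distortion': [-0.08953349603556877, 0.0, 0.0, 0.0, 0.0], 'world_to_cam': [[-0.010921868371963916, -0.9998763492247328, -0.011313666615443325, 27.407198677094296], [-0.986070832638426, 0.012647607501212845, -0.1658443578909331, 550.3687127808582], [0.16596694192225797, 0.00934474641256609, -0.9860870397198508, 1477.6858031462255], [0.0, 0.0, 0.0, 1.0]]}
wrist {'fx': 280.55288809100483, 'fy': 280.55288809100483, 'cx': 315.11542400376555, 'cy': 199.3800146486944, 'distortion': [0.00900853811157937, 0.0, 0.0, 0.0, 0.0], 'mount':
[... 295 characters left out ...]
.15, 'joints': array([-1.09788674,  0.32164384, -0.07010969,  1.45141249,  0.02259864,
        1.37080248, -0.05692837]), 'joint_vel': array([-0.00130999, -0.00283624, -0.00034569, -0.0047888 , -0.00047218,
        0.00178252, -0.00084581]), 'joint_torque': array([ 1.12096952e-04, -4.91799617e+01, -4.04347284e-01, -3.12874675e+01,
       -6.38849312e-02,  4.06430033e-02,  9.34872173e-05]), 'tool_pos': array([287.71860525, 582.39843509, 235.70981708]), 'eef_rot': array([-7.14302274e-01, -3.05904252e+00,  2.28713957e-03]), 'wrist_force': array([-0.32327232,  0.37893321, -0.43779887]), 'moment': array([ 0.01057763, -0.01197715,  0.02172723]), 'grip_force': 0.0, 'grip_width': 0.9990623157283515}
```

View pics/top0.png

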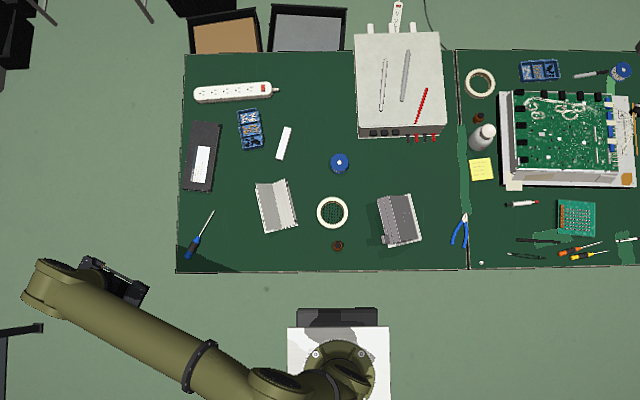

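View pics/side0.png

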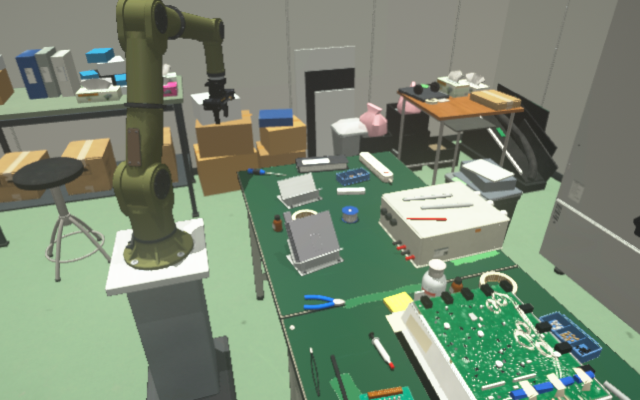

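Run:
```python
import cv2,numpy as np
t=cv2.imread("pics/top0.png");s=cv2.imread("pics/side0.png")
a=cv2.resize(t[165:260,240:440],(800,380),interpolation=cv2.INTER_CUBIC)
cv2.imwrite("pics/c0.png",a)
b=cv2.resize(s[165:280,250:370],None,fx=5,fy=5,interpolation=cv2.INTER_CUBIC)
cv2.imwrite("pics/c1.png",b)
```

```text
(no output)
```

View pics/c0.png

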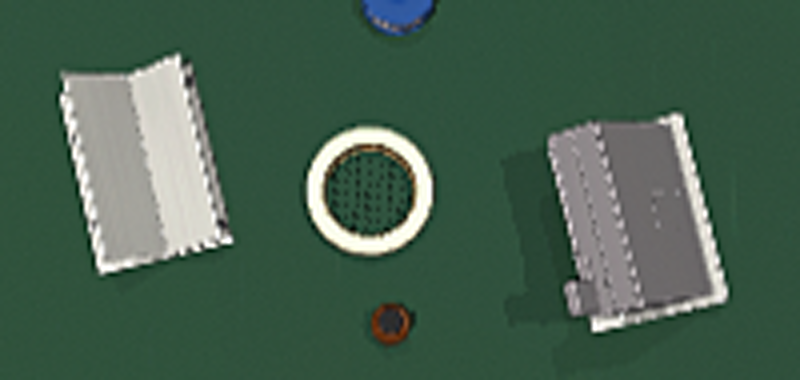

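View pics/c1.png

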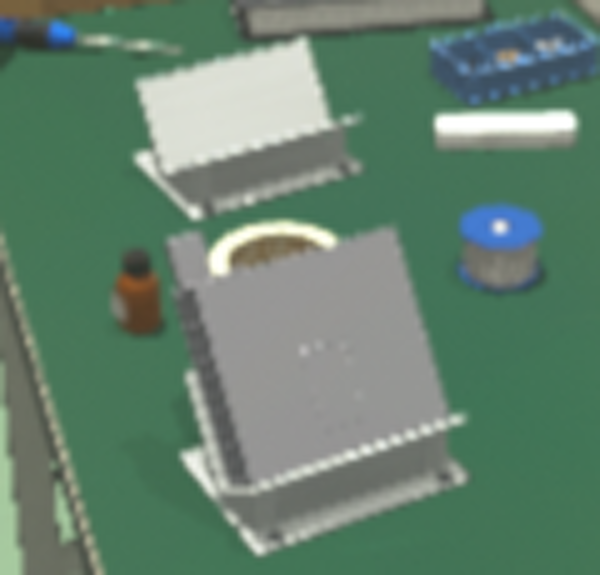

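```bash
cat > h.py <<'E'
import numpy as np,cv2
from scipy.spatial.transform import Rotation as R
def cam(im,st=None):
    K=np.array([[im["fx"],0,im["cx"]],[0,im["fy"],im["cy"]],[0,0,1]]);D=np.array(im["distortion"],float)
    if "world_to_cam" in im: W=np.array(im["world_to_cam"])
    else:
        T=np.eye(4);T[:3,:3]=R.from_rotvec(st["eef_rot"]).as_matrix();T[:3,3]=st["tool_pos"]
        W=np.linalg.inv(T@np.array(im["mount"]))
    return K,D,W
def ray(c,uv):
    K,D,W=c;p=cv2.undistortPoints(np.array(uv,float).reshape(-1,1,2),K,D)[:,0]
    d=np.c_[p,np.ones(len(p))]@W[:3,:3];return -W[:3,:3].T@W[:3,3],d
def onz(c,uv,z):
    o,d=ray(c,uv);z=np.broadcast_to(z,len(d));return o+d*((z-o[2])/d[:,2])[:,None]
def proj(c,P):
    K,D,W=c;return cv2.projectPoints(np.array(P,float).reshape(-1,1,3),cv2.Rodrigues(W[:3,:3])[0],W[:3,3],K,D)[0][:,0]
E
python3 - <<'E'
from h import *;import pickle
d=pickle.load(open("im0.pkl","rb"));T=cam(d["top"]);S=cam(d["side"])
c0=lambda P:np.array(P)/4+[240,165]; c1=lambda P:np.array(P)/5+[250,165]
L=c0([(62,75),(102,270)]);Rr=c0([(180,57),(230,240)]);M=c0([(130,75),(165,255)])
np.set_printoptions(precision=1,suppress=True)
for n,zl,zr in(("opens -y",77,46),("opens +y",46,77)):
    l=onz(T,L,zl);r=onz(T,Rr,zr);m=onz(T,M,16);print(n,l.tolist(),r.tolist(),m.tolist(),np.linalg.norm((l-r).mean(0)[:2]))
    print(' side',((proj(S,l)-[250,165])*5).tolist(),((proj(S,r)-[250,165])*5).tolist(),((proj(S,m)-[250,165])*5).tolist())
A=c0([(548,135),(602,122),(680,115),(725,298),(640,305),(595,330),(578,300)])
# carrier top edges: inner(z0) x126 h, outer z44
s,c=np.sin(np.radians(35)),np.cos(np.radians(35))
hs=[16+126*c,16+126*c+44*s,46,46,16+126*c+44*s]
a=onz(T,A[:5],hs);print(a.tolist());print(((proj(S,a)-[250,165])*5).tolist())
E
```

```text
opens -y [[590.554936989691, 246.7014572102477, 77.0], [438.7320934199065, 214.00478405875845, 77.0]] [[609.947607306389, 158.14452520618804, 46.0], [464.04737486110366, 118.57926778770523, 46.0]] [[601.9290009571524, 201.52736920520115, 16.0], [455.98740049722915, 172.5002755343255, 16.0]] 94.66829224150352
 side [[298.67279661033336, 39.294709995368464], [122.39777285084187, 83.33660689341471]] [[353.80677079357156, 119.39863561922166], [183.43197159178885, 171.2577523322956]] [[328.7235989657651, 129.05120083347185], [159.47402189466914, 173.2691048033398]]
opens +y [[596.7224474019541, 251.758205870963, 46.0], [441.7016230176257, 218.37281334774218, 46.0]] [[603.5072702734983, 155.01896711895716, 77.0], [460.61686664347445, 116.2699157466576, 77.0]] [[601.9290009571524, 201.52736920520115, 16.0], [455.98740049722915, 172.5002755343255, 16.0]] 100.2480531075684
 side [[304.9107406237246, 69.67322733775717], [127.30011539725893, 115.27749458875832]] [[346.85193905818437, 87.20777036897957], [177.7676149276266, 137.2361598673865]] [[328.7235989657651, 129.05120083347185], [159.47402189466914, 173.2691048033398]]
[[531.7145106165196, -124.27350387090807, 119.21315758041305], [536.7400428295643, -161.8897775331348, 144.45052077985906], [558.2924235113816, -235.3292605153582, 46.0], [413.9546568093755, -264.91374861619914, 46.0], [402.17262756284356, -185.23962284609655, 144.45052077985906]]
[[365.3281353468404, 236.22952933014446], [390.8152370666838, 230.75545864995206], [459.40437070439685, 419.38010841546543], [246.46308935583477, 490.90195961030076], [189.47012349530098, 285.06104208515285]]
```

```bash
cat >> h.py <<'E'
def seat(p,yaw):
    "seat frame 4x4: p corner mid (x,y), yaw of -y_seat dir from world x"
    s,c=np.sin(np.radians(35)),np.cos(np.radians(35))
    out=np.array([np.sin(yaw),-np.cos(yaw),0]);up=np.array([0,0,1.])
    x=c*up-s*out;z=c*out+s*up;T=np.eye(4);T[:3,:3]=np.c_[x,np.cross(z,x),z];T[:3,3]=[p[0],p[1],16];return T
def tool(S,P,ys):
    "TCP pose: position P in seat coords, z_t=-x_seat, y_t=ys*z_seat"
    X=S[:3,:3];z=-X[:,0];y=ys*X[:,2];M=np.c_[np.cross(y,z),y,z]
    return S[:3,:3]@np.array(P,float)+S[:3,3],R.from_matrix(M).as_rotvec()
def down(psi):
    x=np.array([np.cos(psi),np.sin(psi),0]);z=np.array([0,0,-1.]);return R.from_matrix(np.c_[x,np.cross(z,x),z]).as_rotvec()
E
python3 - <<'E'
from h import *;from station import robot
np.set_printoptions(precision=2,suppress=True)
A=seat((480,-195),.22);B=seat((529,187),.22)
for n,S in(("A",A),("B",B)):
  for s in(1,-1):
    for h in(102,200): print(n,s,h,tool(S,(h,0,22),s)[0],robot.inverse_kinematics(*tool(S,(h,0,22),s)))
    print(n,'tab',s,robot.inverse_kinematics(*tool(S,(144,54,39),s)),robot.inverse_kinematics(*tool(S,(144,-54,39),s)))
for psi in np.arange(-3,3.1,.5):print(round(psi,1),robot.inverse_kinematics([480,-200,330],down(psi)),robot.inverse_kinematics([529,187,300],down(psi)))
E
```

```text
A 1 102 [ 471.17 -155.49  112.17] [-0.5   0.04  0.34  2.19  0.73  1.   -1.94]
A 1 200 [ 458.9  -100.64  192.45] [-0.62 -0.08  0.31  2.12  0.68  1.24 -1.93]
A tab 1 [-0.51 -0.16  0.31  2.27  0.74  1.14 -1.91] [-0.55  0.09  0.38  2.04  0.66  1.09 -1.86]
A -1 102 [ 471.17 -155.49  112.17] [-0.48  0.04  0.33  2.19  0.73  1.01  1.2 ]
A -1 200 [ 458.9  -100.64  192.45] [-0.56 -0.08  0.26  2.12  0.67  1.24  1.22]
A tab -1 [-0.53 -0.16  0.33  2.27  0.74  1.15  1.23] [-0.48  0.09  0.31  2.04  0.67  1.09  1.27]
B 1 102 [520.17 226.51 112.17] [-1.03  0.46  0.32  1.69  0.4   1.34 -2.22]
B 1 200 [507.9  281.36 192.45] [-1.09  0.43  0.32  1.55  0.38  1.53 -2.21]
B tab 1 [-1.06  0.32  0.27  1.76  0.42  1.43 -2.28] [-1.01  0.52  0.37  1.51  0.37  1.43 -2.12]
B -1 102 [520.17 226.51 112.17] [-0.81  0.44  0.05  1.68  0.5   1.39  0.84]
B -1 200 [507.9  281.36 192.45] [-0.86  0.42  0.02  1.54  0.48  1.57  0.86]
B tab -1 [-0.85  0.32  0.02  1.76  0.49  1.46  0.81] [-0.79  0.5   0.06  1.51  0.5   1.48  0.93]
-3.0 [ 0.23  0.01  0.11  1.62 -0.    1.51  2.06] [-0.57  0.11  0.2   1.59 -0.02  1.45  1.34]
-2.5 
[... 286 characters left out ...]
 1.51 -1.72] [-1.33  0.16  1.06  1.61 -0.14  1.46 -2.33]
0.0 [-0.4  -0.01  0.74  1.64  0.01  1.51 -1.22] [-0.78  0.11  0.43  1.59 -0.04  1.45 -1.92]
0.5 [ 0.26  0.01  0.08  1.62 -0.    1.51 -0.73] [-0.75  0.11  0.4   1.59 -0.04  1.45 -1.42]
1.0 [ 0.26  0.01  0.09  1.62 -0.    1.51 -0.23] [-0.72  0.11  0.37  1.59 -0.04  1.45 -0.92]
1.5 [ 0.25  0.01  0.09  1.62 -0.    1.51  0.27] [-0.7   0.11  0.34  1.59 -0.04  1.45 -0.43]
2.0 [ 0.25  0.01  0.1   1.62 -0.    1.51  0.77] [-0.65  0.1   0.28  1.59 -0.03  1.45  0.07]
2.5 [ 0.24  0.01  0.11  1.62 -0.    1.51  1.27] [-0.59  0.11  0.22  1.59 -0.02  1.45  0.56]
3.0 [ 0.23  0.01  0.11  1.62 -0.    1.51  1.77] [-0.57  0.11  0.2   1.59 -0.02  1.45  1.06]
```

Run:
```python
from h import *;from station import robot;import pickle
d=[]
for n,p in(("B",[545,190,230]),("A",[500,-195,290])):
    robot.move_ptp(p,down(.22)); robot.sleep(.2)
    st=robot.state();im=robot.get_image("wrist");d.append((st,im))
    cv2.imwrite(f"pics/w{n}.png",im["img"][:,:,::-1]);print(st["time"],st["tool_pos"],st["joints"])
pickle.dump(d,open("w.pkl","wb"))
a=np.vstack([x[1]["img"][:,:,::-1] for x in d]);cv2.imwrite("pics/wAB.png",cv2.resize(a,(480,600)))
```

```text
2.0667 [544.70395065 191.01547254 229.88399554] [-0.76285633  0.17372265  0.42958395  1.66225105 -0.0744301   1.32199116
 -1.66943147]
3.775 [ 500.46525344 -193.8025837   289.72420794] [-0.45053739  0.05451994  0.80909196  1.67524777 -0.03954941  1.42927859
 -0.98521252]
```

View pics/wB.png

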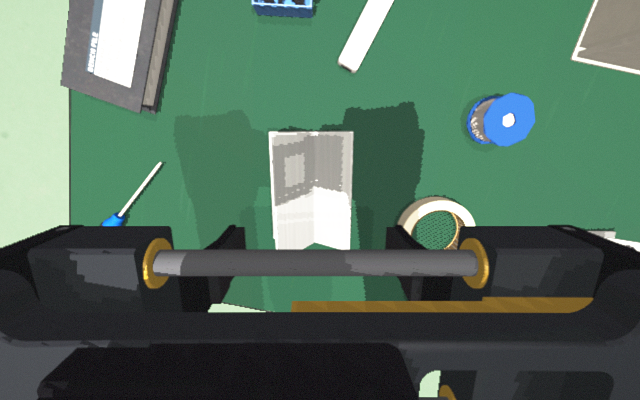

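View pics/wA.png

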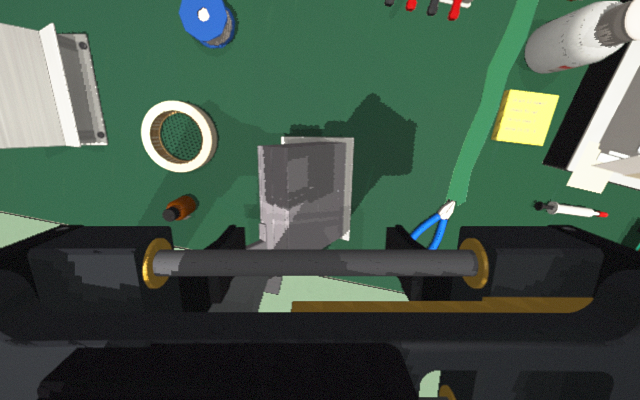

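Run:
```python
from h import *;import pickle
np.set_printoptions(precision=1,suppress=True)
d=pickle.load(open("w.pkl","rb"));s,c=np.sin(np.radians(35)),np.cos(np.radians(35))
def edge(c_,img,u0,u1,rows):
    g=cv2.GaussianBlur(img.astype(np.float32),(3,3),0);P=[]
    for v in rows:
        q=np.abs(np.diff(g[v,u0:u1],axis=0)).sum(1);k=q.argmax();w=q[max(k-1,0):k+2];P.append((u0+.5+max(k-1,0)+(w*np.arange(len(w))).sum()/w.sum(),v))
    return np.array(P)
def fit(c_,P,z):
    X=onz(c_,P,z)[:,:2];vx,vy,x,y=cv2.fitLine(X.astype(np.float32),cv2.DIST_HUBER,0,.01,.01)[:,0]
    if vx<0:vx,vy=-vx,-vy
    n=np.array([vy,-vx]);return np.arctan2(vy,vx),np.array([x,y]),n@[x,y],np.std((X-[x,y])@n)
for nm,i,L in(("B",0,[("left/backrest",262,282,16+75*c,range(145,222)),("right/ledge",344,360,16+53*s,range(145,222))]),
              ("A",1,[("inner top",252,268,16+126*c,range(155,222)),("ledge",342,360,16+53*s,range(145,222))])):
    st,im=d[i];C=cam(im,st);g=im["img"]
    for n,u0,u1,z,rows in L:
        P=edge(C,g,u0,u1,rows);print(nm,n,P[[0,-1]],*fit(C,P,z))
    for a,b in(((268,132),77.4),((352,131),46.4)) if nm=="B" else (((353,137),46.4),((258,147),119.2)):print(onz(C,[a],b))
# top camera, same edges for B and A via bright mask columns
D=pickle.load(open("im0.pkl","rb"));T=cam(D["top"]);img=D["top"]["img"]
```

```text
B left/backrest [[268.4 145. ]
 [272.3 221. ]] 0.22949663 [540.7 241.3] -111.960785 0.15211120678605417
B right/ledge [[352.5 145. ]
 [350.5 221. ]] 0.22429332 [555.  149.5] -22.320015 0.22703695383288747
[[593.9 253.4  77.4]]
[[614.4 164.5  46.4]]
A inner top [[257.5 155. ]
 [260.5 221. ]] 0.21095608 [ 486.2 -129. ] 227.97827 0.21790471944107034
A ledge [[353.5 145. ]
 [349.5 221. ]] 0.21233314 [ 500.4 -245.9] 345.81772 0.2736032743876968
[[ 563.2 -231.5   46.4]]
[[ 530.  -120.7  119.2]]
```

```bash
cat >> h.py <<'E'
def mk(t,n,w): return seat(t*np.array([np.cos(w),np.sin(w)])+n*np.array([np.sin(w),-np.cos(w)]),w)
A=mk(425,300.6,.212);B=mk(560.5,-66.8,.227)
def rel(S):
    st=__import__("station").robot.state()
    return S[:3,:3].T@(st["tool_pos"]-S[:3,3])
E
python3 - <<'E'
from h import *;from station import robot
np.set_printoptions(precision=2,suppress=True)
def rep(m):
    s=robot.state();print(m,round(s["time"],2),rel(A),s["wrist_force"],s["grip_width"],s["grip_force"])
robot.move_ptp(*tool(A,(250,-2,22),1));rep("pre")
print(robot.line_to(tool(A,(102,-2,22),1)[0],speed=120,contact_N=12));rep("at")
robot.set_gripper(.3,35);robot.sleep(.2);rep("grip")
robot.line_to(tool(A,(112,-2,22),1)[0],speed=40);rep("lift10")
robot.line_to(tool(A,(202,-2,23),1)[0],speed=100);rep("lift")
im=robot.get_image("side");cv2.imwrite("pics/s1.png",cv2.resize(im["img"][90:290,200:440,::-1],(720,600)))
E
```

```text
pre 4.73 [249.91  -2.11  22.78] [ 0.35  0.1  -0.1 ] 0.9980509397976923 0.0
False
at 6.12 [102.47  -2.53  22.04] [ 0.71  0.29 -0.58] 0.9992150770492259 0.0
grip 7.11 [102.03  -2.03  22.56] [ 0.17 -2.31  3.97] 0.5026794423928493 35.098226512782276
lift10 7.51 [111.49  -0.96  22.51] [-0.72 -5.    1.19] 0.5067306747480226 35.09374070679769
lift 8.56 [201.28  -1.46  22.59] [-0.59  0.27 -4.65] 0.5053916286174757 35.09661515476182
```

View pics/s1.png

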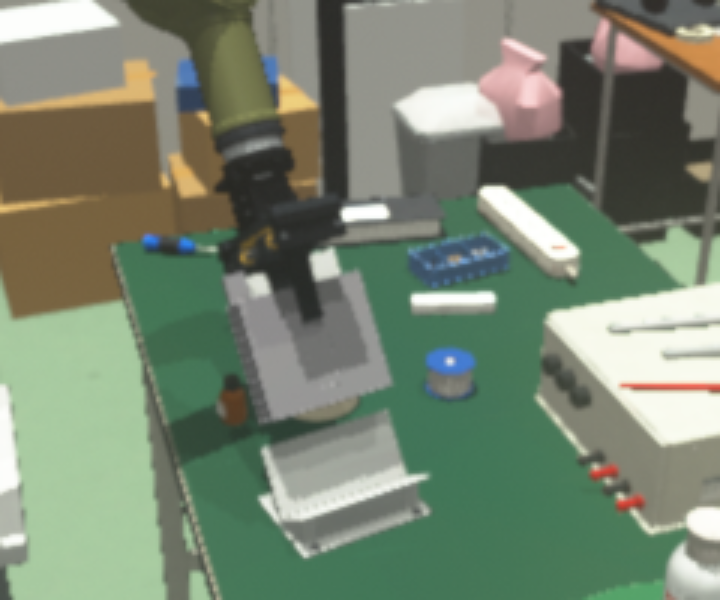

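Run:
```python
from h import *;from station import robot
np.set_printoptions(precision=2,suppress=True)
def rep(m,S=B):
    s=robot.state();print(m,round(s["time"],2),rel(S),s["wrist_force"],round(s["grip_width"],4),s["joints"])
robot.line_to([470,-90,270],ori=down(.212),speed=110);rep("VA")
robot.move_ptp([500,200,270],down(.227-np.pi));rep("VB")
p,o=tool(B,(185,3,28),-1)
robot.line_to(p,ori=o,speed=110);rep("preB");robot.sleep(.2)
im=robot.get_image("side");cv2.imwrite("pics/s2.png",cv2.resize(im["img"][90:290,200:440,::-1],(720,600)))
```

```text
VA 9.47 [ 58.16 123.47 358.03] [-0.54  0.06 -4.7 ] 0.5071 [-0.72 -0.13  0.8   1.83  0.09  1.4  -1.3 ]
VB 11.62 [216.53  28.48 133.  ] [-0.63 -0.3  -5.6 ] 0.4996 [ 0.62  0.21 -1.18  1.65  0.2   1.41  1.21]
preB 12.79 [185.19   2.45  28.73] [ 0.26 -0.78 -4.94] 0.5057 [-0.16  0.59 -0.93  1.54  0.84  1.76  0.61]
```

View pics/s2.png

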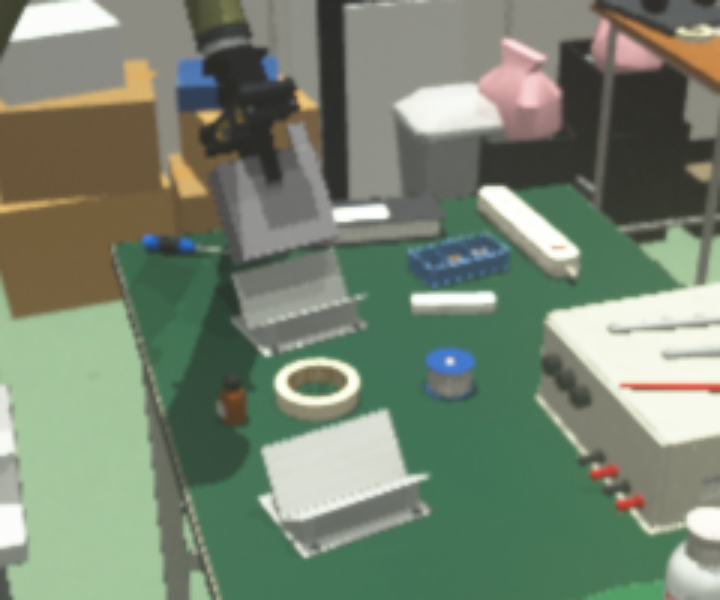

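Run:
```python
from h import *;from station import robot
np.set_printoptions(precision=2,suppress=True)
def rep(m,S=B):
    s=robot.state();print(m,round(s["time"],2),rel(S),S[:3,:3].T@s["wrist_force"],round(s["grip_width"],4))
g=lambda P,**k:robot.line_to(tool(B,P,-1)[0],**k)
g((110,3,25),speed=90);rep("near")
print(g((95,3,25),speed=20,contact_N=4));rep("ledge")
h=rel(B)[0]
print(g((h+.3,3,15),speed=15,contact_N=4));rep("back")
h,y,z=rel(B)
robot.set_gripper(.56);robot.sleep(.3);rep("open a bit")
robot.set_gripper(.95);rep("open")
g((h+100,y,z),speed=130);rep("up")
```

```text
near 14.03 [110.77   2.75  24.74] [-3.66  0.19 -3.15] 0.503
True
ledge 14.53 [101.37   2.86  24.63] [4.45 0.08 1.21] 0.503
True
back 14.83 [101.43   2.92  23.42] [ 3.35 -0.73  1.49] 0.5035
open a bit 15.55 [100.98   3.26  22.8 ] [-0.04  0.42 -0.22] 0.5623
open 16.41 [101.01   3.27  22.78] [-0.72 -0.88  0.26] 0.9464
up 17.33 [200.47   3.04  23.63] [-0.81 -1.01 -0.2 ] 0.9471
```

Run:
```python
from h import *;from station import robot
np.set_printoptions(precision=2,suppress=True)
def rep(m,S=B):
    s=robot.state();print(m,round(s["time"],2),rel(S),S[:3,:3].T@s["wrist_force"],round(s["grip_width"],4))
g=lambda P,**k:robot.line_to(tool(B,P,-1)[0],**k)
g((215,-54,39.5),speed=130)
robot.set_gripper(.55,40)
hit=g((145,-54,39.5),speed=80,contact_N=6);rep("tab")
if hit: raise SystemExit
robot.set_gripper(.0,40);robot.sleep(.2);rep("grip")
h,y,z=rel(B)
g((h+.5,y,z+6),speed=25);rep("6")
g((h+1.5,y,z+40),speed=50);rep("40")
g((h+2,y,z+75),speed=90);rep("75");robot.sleep(.2)
im=robot.get_image("side");cv2.imwrite("pics/s3.png",cv2.resize(im["img"][90:290,200:440,::-1],(720,600)))
```

```text
tab 19.85 [145.7  -54.14  39.26] [-0.44 -0.73  0.46] 0.5503
grip 20.78 [145.07 -54.1   40.18] [ 1.95 -0.23  3.94] 0.1077
6 21.2 [145.41 -54.04  45.85] [-0.67  0.63 -0.62] 0.1104
40 22.03 [146.57 -53.98  79.98] [-0.57  0.2  -0.87] 0.112
75 22.57 [147.09 -54.17 115.84] [-1.45 -0.04 -1.12] 0.1113
```

View pics/s3.png

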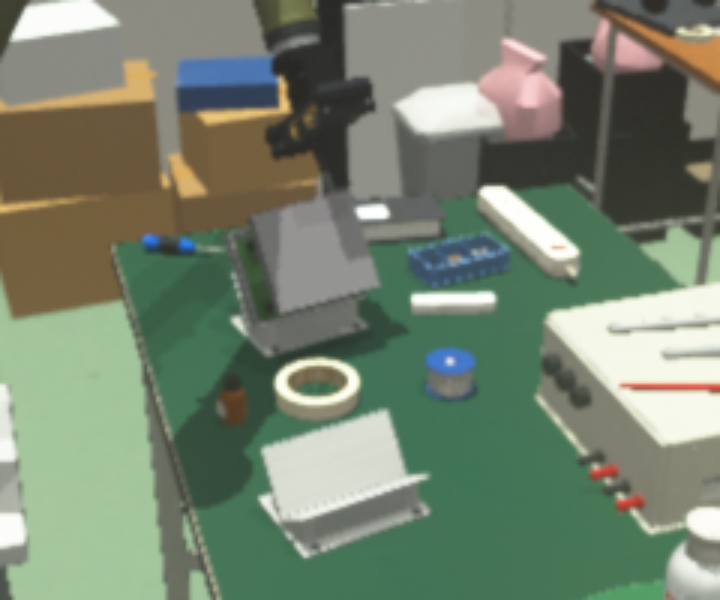

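Run:
```python
from h import *;from station import robot
np.set_printoptions(precision=2,suppress=True)
def rep(m,S=A):
    s=robot.state();print(m,round(s["time"],2),rel(S),S[:3,:3].T@s["wrist_force"],round(s["grip_width"],4))
g=lambda P,**k:robot.line_to(tool(A,P,-1)[0],**k)
robot.line_to(robot.state()["tool_pos"]+[0,0,50],speed=100)
p,o=tool(A,(225,-54,26),-1)
robot.line_to(p,ori=o,speed=130);rep("preA")
g((158,-54,21),speed=80);robot.sleep(.2);rep("near")
print(g((138,-54,21),speed=20,contact_N=3));rep("ledge")
h=rel(A)[0]
print(g((h+.3,-54,8),speed=15,contact_N=3));rep("back")
h,y,z=rel(A)
robot.set_gripper(.17);robot.sleep(.4);rep("open a bit")
im=robot.get_image("side")
robot.set_gripper(.5);rep("open")
g((h+90,y,z),speed=120)
robot.line_to(robot.state()["tool_pos"]+[0,60,60],speed=150);rep("up")
st=robot.state();im=robot.get_image("side");t=robot.get_image("top")
cv2.imwrite("pics/s4.png",np.hstack([cv2.resize(im["img"][160:290,250:360,::-1],(440,520)),cv2.resize(t["img"][165:265,240:440,::-1][:,100:],(340,520))]))
cv2.imwrite("pics/top4.png",t["img"][:,:,::-1]);cv2.imwrite("pics/side4.png",im["img"][:,:,::-1])
```

```text
preA 25.89 [225.3  -54.38  25.49] [-0.22 -0.69 -0.58] 0.1127
near 27.08 [158.56 -54.38  21.11] [-0.94  0.49 -1.68] 0.1075
True
ledge 27.74 [145.53 -54.15  20.61] [ 1.63 -0.46  0.06] 0.1082
True
back 28.19 [145.56 -53.85  16.31] [1.18 0.69 1.07] 0.1126
open a bit 29.01 [145.89 -54.26  16.11] [-0.48  0.09 -0.18] 0.1703
open 29.85 [145.9  -54.28  16.14] [-0.49 -0.38  0.43] 0.4989
up 31.46 [316.44 -65.37   2.84] [-0.74 -0.38 -0.32] 0.5016
```

View pics/s4.png

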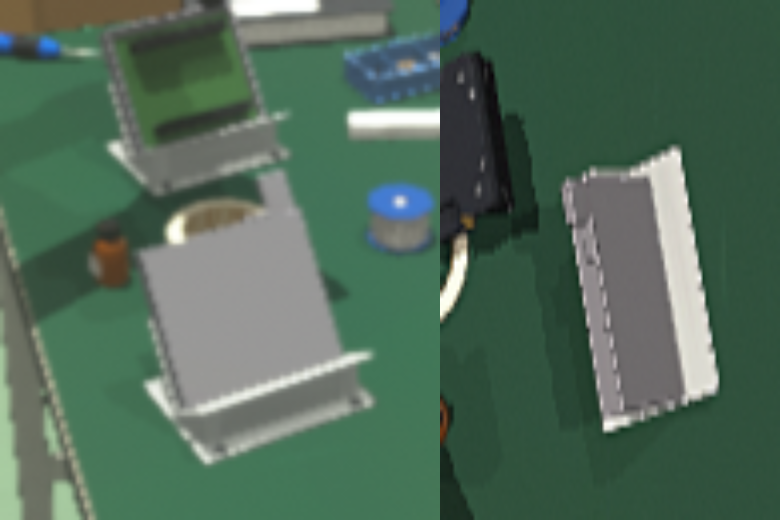

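```bash
python3 -c "
from station import robot
print(robot.job_done())"
```

```text
the job is handed in; nothing more can be done
None
```

The job is handed in at about 31.5 s of the 61 s allowed: the lid leans in stand B with the board lying in it, underside outward, and the empty tray leans tab up in stand A, both seated as far as the last pictures show; no verdict came back.

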